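# Seat the slim battery pack in the stall's charger

### The job

Put the engraver's slim battery pack, the thinner of the two packs standing on the counter, on charge: lower it upright into the pocket of the charger and push it straight down, past the sprung ball in the pocket's side, until it clicks and stays fully home when you let go. Feel for the pocket and do not force it (30 N of push is the most the charger should get); leave the thick pack, the engraver and the stone figure where they are.

Things in the scene. Friction and masses are not known exactly. Their poses are not given: they have to be found in the camera images.
- slim_pack_center (a point): Centre of the slim battery pack (about 0.25 kg) that stands upright on the counter; the point is 44 mm above its foot. x along its length, y across its thickness, z up. Dark body 60 x 36 mm, 60 mm high, with a grip fin on top: 88 mm in all. The lowest 4 mm of the foot taper by 1 mm all round. It fits the charger either way round (half a turn about z).
- slim_pack_fin (a point): Middle of the slim pack's ribbed grip fin, 74 mm above its foot: 44 mm long (x), 20 mm thick (y), 28 mm high; hold the pack here, across y. Along both long sides of the body (+y and -y) runs a groove 10 mm high and 4 mm deep, its middle 22 mm above the foot, into which the charger's ball snaps.
- thick_pack_center (a point): Centre of the thick battery pack, same make, length, height and fin, but 56 mm thick (y): too thick for the charger. Point 44 mm above its foot. Leave it. (A fixed low bowl of pendants, 36 mm high, stands near the packs, towards the robot.)
- engraver: Cordless engraver, about 215 mm long, 40 mm high, lying on the counter, its thin bit to its own +y. Origin on the counter under its middle. Leave it.
- idol: Carved stone figure, 44 mm across, 100 mm tall, standing upright; origin under its middle. Leave it.
- charger: Charger, fixed to the counter: dark case 150 (x) x 124 (y) mm, 50 mm high, origin under its middle, z up. In its recess is screwed a pale cup, 82 x 70 mm, with a flat rim and the pocket for the pack. The cup is square to the case and does not move. Contact forces on the charger must never add up to over 50 N; ball and opposite wall squeeze the pack with about 10 N each, so push with 30 N at most.
- bay (a point): Middle of the charger case at the height of the cup's rim, 60 mm above the counter; axes as the charger's. The cup was screwed down through slots, up to 7 mm off this point in x and up to 7 mm in y: feel for the pocket (a foot caught on the rim stops level with it and bears on one side) or see it. Pocket 62 (x) x 38 (y) mm, 1 mm of room all round the pack, its edges broken 1.5 mm at 45 degrees.
- ball_spot (a point): Inner tip of the sprung steel ball, as it would be with the cup in mid-slot (it shares the cup's shift). The ball, 7 mm radius, stands 4.5 mm out of the pocket's +y wall, 16 mm below the rim; it pushes with 5 N when free and 1.6 N more per mm. Getting the pack past it takes less than 10 N of push.
- bottom (a point): Middle of the pocket's solid bottom, 38 mm below the rim, with the cup in mid-slot (it shares the cup's shift). Home = foot on this bottom, so the pack's centre is 6 mm above the rim's height. A sprung plate meets the foot 10 mm earlier and pushes up with 4 N, at the bottom 7 N: a pack not pushed past the click rises 5 to 10 mm when let go; a clicked one stays.
Mind the look-alikes: they are no part of the job. There is more than one size of the charger; the job needs the smaller.

How it is judged:
By the outcome, as a careful person would: the job done as asked, in the order asked, and still so for the second after the job is handed in, with the robot touching nothing.
It also fails if it takes over 72 s, if anything falls off the work surface, if the arm or the gripper's body presses on something with over 40 N, if the wrist force passes 120 N, or if a joint passes its speed limit or range.

### The arm

A 6-joint arm with a two-finger parallel gripper is mounted at the origin on the work surface. World frame = base frame: x ahead of the robot, y to its left, z up, the work surface at z = 0. Lengths are in m, angles in rad, forces in N, time in s.
With the tool pointing down it reaches from about 0.35 to 0.775 m from the base axis. Payload 5.5 kg.
Tool frame: the origin (TCP) lies on the mounting face of the last link; the fingertips stand 173 mm ahead of it and the grasp point (between the pads) lies 155 mm ahead of it; z points along the fingers, y is the direction in which the jaws open and shut (so a half turn about z gives the same grasp; the last joint's range is limited). The gripper opens to 85 mm and grips with 20 to 120 N. Pads are 22 mm wide; open, the fingers measure 114 mm over their backs; the gripper's body (76 mm by 85 mm) begins 54 mm behind the grasp point. The pads swing forward as they close: fully open they stand 13 mm farther back than shut.
Start: joints at [1.069, 0.313, 0.046, 1.304, 0, 1.431], TCP at [0.204, 0.538, 0.405] pointing down, gripper open.
Joint ranges: [-2.76, 2.76], [-0.86, 1.69], [-1.03, 1.26], [-2.2, 2.34], [-1.47, 1.5], [-3.14, 3.14]. Speed limits (rad/s): [2.57, 2.57, 3.14, 3.14, 3.14, 3.14].

### API

Orientations are given as a unit quaternion [w, x, y, z].
In Python, from workcell import * gives the robot as it stands. The module is installed in compiled form; this text tells all that it offers.
- The arm moves only by the shell command python3 -m crank 'ROWS' [FORCE]. ROWS is JSON, a list of rows, each a list of 7 numbers: the shift along the tool's x, y, z in mm, then the turn, a rotation vector about the tool's x, y, z in degrees, then the opening, from 0 (shut) to 1 (fully open). A call has exactly 8 rows; each row shifts and turns the commanded pose from where the row before left it, along the tool's axes as they then stand; what a row does not reach is not made up. A row lasts 1/8 s, in which the tool goes at most 62.5 mm and 10.7 degrees, less where a joint would pass 70% of its speed; a pose out of reach is approached as far as the arm can. A call with a gripper value outside its range is refused whole. The fingers move at their own pace and stop on an object; FORCE is the grip in N (left out, the last holds). Time passes only in rows, so rows that do not move let the fingers close, or fill a call up. It gives the time, the measured TCP pose, the force and the opening at its end, in the units of the state.
- get_state(): the state, without advancing time (a new reading comes with each control period).
- read_camera(name): name is "side" or "top"; returns the picture (420x560x3 uint8, blue, green, red); there is no depth.
- calibration(name): a dict with "fx", "fy", "cx", "cy" (pixels), "k1" (the pictures are not rectified: a ray, as slopes to the right and down, at radius r is drawn at 1 + k1 r^2 times it, then the intrinsics apply), "extrinsics" (4x4, takes a point from world to camera coordinates). Camera axes: x right, y down, z forward; pixel columns grow to the right and rows downward; lengths in m; the calibration is good to about 2 mm. A picture is of the moment at which its call begins. calibration takes no time and is no camera call.
- hand_in(): hands the job in, once; it reports no verdict.
The state is a dict: "clock": time; "joint_pos": joint angles; "qvel": joint speeds; "tau": joint torques, N m; "tcp_pos": TCP position; "orientation": TCP orientation; "wrist_force": force on the tool from outside, world axes, zero at the start; "ft_torque": the same for the moment, N m; "finger_gap": finger opening in m.
Only numpy, scipy, OpenCV 4.12 (cv2) and the standard library are available. Lean on these libraries where they do the work, as an engineer would, in place of code of your own. Each camera call takes 0.05 s, during which the arm holds its last target.

## Working session

There is one attempt and no reset: what is moved stays moved. The work goes in short steps, Python scripts to look and compute and a shell command to move; the robot and the scene stay as the last step left them, time stands still between calls to the robot, and variables do not carry over. Pictures are saved under pics/ and viewed, and the job is handed in when it is done.

```bash
mkdir -p pics
python3 - <<'E'
from workcell import *
import cv2
for n in("side","top"):
    cv2.imwrite(f"pics/{n}0.png",read_camera(n)); c=calibration(n); print(n,c)
s=get_state();print(s)
E
```

```text
side {'fx': 507.7606078658871, 'fy': 507.7606078658871, 'cx': 279.0641618579312, 'cy': 216.08791430561135, 'k1': -0.051861741410692795, 'extrinsics': array([[ 0.82793983, -0.56065562,  0.01345025, -0.45854219],
       [-0.37813753, -0.57579927, -0.72489117,  0.21519446],
       [ 0.41415896,  0.59508023, -0.68873208,  1.07213428],
       [ 0.        ,  0.        ,  0.        ,  1.        ]])}
top {'fx': 453.4404277802383, 'fy': 453.4404277802383, 'cx': 281.5341899928866, 'cy': 203.9095541767838, 'k1': -0.13888629603268884, 'extrinsics': array([[ 0.00777893, -0.99964732, -0.02539157, -0.02828748],
       [-0.99481805, -0.00516218, -0.10154013,  0.50487533],
       [ 0.10137325,  0.02604986, -0.99450735,  0.89308729],
       [ 0.        ,  0.        ,  0.        ,  1.        ]])}
{'clock': 0.1, 'joint_pos': array([ 1.06940177e+00,  3.13898341e-01,  4.50899724e-02,  1.30356904e+00,
       -3.67560209e-05,  1.43122200e+00]), 'qvel': array([ 0.00109164, -0.00136671,  0.00064265, -0.00156298,  0.00029677,
        0.00107474]), 'tau': array([ 2.32222723e-03, -4.81723630e+01,  2.99245441e+01,  1.27390723e-02,
       -8.28795464e-05,  5.36001025e-06]), 'tcp_pos': array([0.20345304, 0.53761899, 0.40391207]), 'orientation': array([-2.31599638e-04,  1.79924838e-01,  9.83680043e-01, -7.56080403e-04]), 'wrist_force': array([-0.4523423 , -0.16709019, -0.15844909]), 'ft_torque': array([0.03354003, 0.01337164, 0.00947717]), 'finger_gap': 0.08528574668339597}
```

View pics/side0.png

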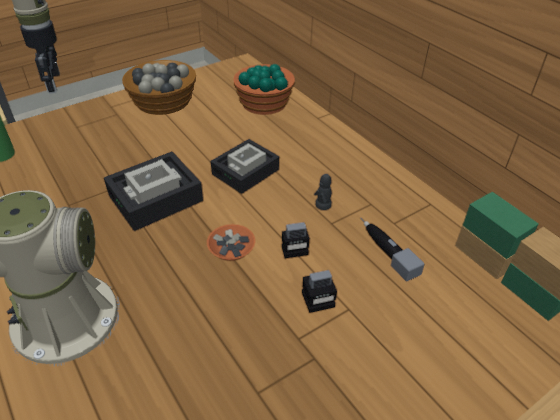

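View pics/top0.png

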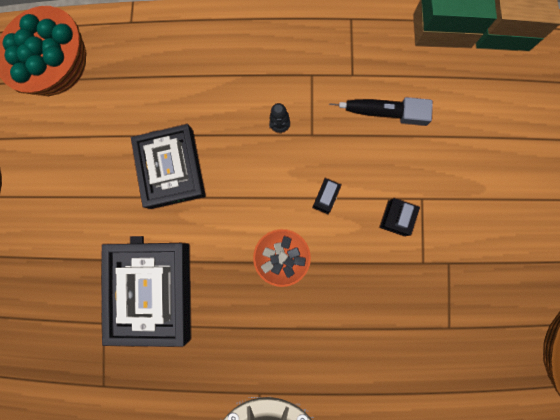

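The top view shows the small charger at about (168,166) px, the large look-alike at (146,294), the slim pack at (327,196), the thick pack at (400,217), the idol at (280,118) and the bowl at (282,258). Next I'll enlarge the details.

Run:
```python
import cv2,numpy as np
t=cv2.imread("pics/top0.png");s=cv2.imread("pics/side0.png")
a=cv2.resize(t[115:215,125:215],None,fx=6,fy=6,interpolation=cv2.INTER_CUBIC)
b=cv2.resize(t[165:225,300:345],None,fx=6,fy=6,interpolation=cv2.INTER_CUBIC)
cv2.imwrite("pics/a.png",np.hstack([a[:600],cv2.copyMakeBorder(b[:,:260],0,240,0,0,cv2.BORDER_CONSTANT)]))
c=cv2.resize(s[135:195,205:285],None,fx=6,fy=6,interpolation=cv2.INTER_CUBIC)
d=cv2.resize(s[210:270,270:320],None,fx=6,fy=6,interpolation=cv2.INTER_CUBIC)
cv2.imwrite("pics/b.png",np.hstack([c,d]))
```

```text
(no output)
```

View pics/a.png

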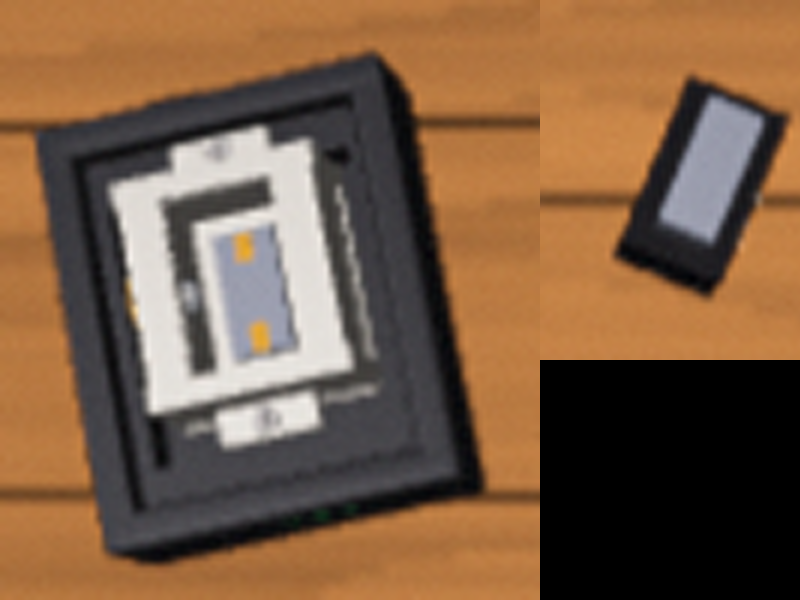

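View pics/b.png

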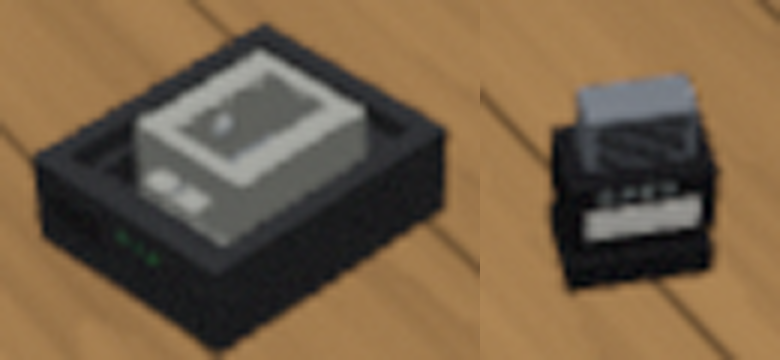

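```bash
cat > h.py <<'E'
from workcell import *
import cv2,numpy as np
def ray(n,uv):
    c=calibration(n);K=np.array([[c["fx"],0,c["cx"]],[0,c["fy"],c["cy"]],[0,0,1]])
    p=cv2.undistortPoints(np.float64(uv).reshape(-1,1,2),K,np.array([c["k1"],0,0,0,0])).reshape(-1,2)
    E=c["extrinsics"];R,t=E[:3,:3],E[:3,3]
    return -R.T@t, np.c_[p,np.ones(len(p))]@R
def onz(n,uv,z):
    o,d=ray(n,uv); return (o+d*((z-o[2])/d[:,2])[:,None])
def crop(u,off,f=6): return (np.float64(u)+.5)/f-.5+np.float64(off)
def rep(name,P):
    e=np.linalg.norm(np.roll(P,-1,0)-P,axis=1)*1e3
    v=(P[1]-P[0]+P[2]-P[3]); 
    print(name,"c",P[:,:2].mean(0).round(4),"edges",e.round(1),"ang01",np.degrees(np.arctan2(v[1],v[0])).round(1))
E
python3 - <<'E'
from h import *
o=(125,115)
rep("case",onz("top",crop([(110,550),(38,130),(378,55),(484,490)],o),.05))
# crop order: BL,TL,TR,BR
rep("cup top",onz("top",crop([(150,412),(110,187),(313,140),(353,375)],o),.06))
rep("pocket top",onz("top",crop([(190,375),(163,195),(270,178),(299,355)],o),.06))
so=(205,135)
rep("cup side",onz("side",crop([(240,185),(137,122),(262,50),(367,112)],so),.06))
rep("pocket side",onz("side",crop([(238,160),(178,122),(262,72),(325,108)],so),.06))
rep("case side",onz("side",crop([(215,272),(38,158),(265,27),(445,135)],so),.05))
f=onz("top",crop([(658-540,222),(708-540,95),(765-540,115),(712-540,243)],(300,165)),.088)
rep("fin top",f)
rep("fin side",onz("side",crop([(583-480,122),(578-480,92),(690-480,75),(697-480,100)],(270,210)),.088))
E
```

```text
case c [0.5801 0.2082] edges [148.2 120.9 154.4 128.6] ang01 14.0
cup top c [0.587  0.2122] edges [78.6 71.2 81.5 69.8] ang01 12.3
pocket top c [0.5878 0.2124] edges [62.5 37.1 61.4 37.5] ang01 11.3
cup side c [0.5869 0.2103] edges [67.7 79.4 69.7 78.7] ang01 102.6
pocket side c [0.5871 0.2113] edges [40.3 54.  41.1 55.3] ang01 102.6
case side c [0.5785 0.2057] edges [117.4 144.7 121.4 142.6] ang01 102.1
fin top c [ 0.5204 -0.1144] edges [43.4 19.  44.  18.2] ang01 -22.0
fin side c [ 0.5195 -0.1166] edges [16.2 44.1 13.8 45.2] ang01 63.4
```

The two views agree to within 2 mm and the sizes match. Next I'll refine the yaws with colour masks.

Run:
```python
from h import *
def lab(n,box,mask,z,name):
    im=cv2.imread(f"pics/{n}0.png");u0,v0,u1,v1=box
    F=8;c=cv2.resize(im[v0:v1,u0:u1],None,fx=F,fy=F,interpolation=cv2.INTER_CUBIC)
    m=mask(c).astype(np.uint8)
    cs,_=cv2.findContours(m,cv2.RETR_EXTERNAL,cv2.CHAIN_APPROX_NONE)
    k=max(cs,key=cv2.contourArea).reshape(-1,2)
    P=onz(n,crop(k,(u0,v0),F),z)[:,:2]
    r=cv2.minAreaRect((P*1e3).astype(np.float32)); print(n,name,[np.round(x,1) for x in r])
gray=lambda c:cv2.cvtColor(c,cv2.COLOR_BGR2GRAY)
blue=lambda c:(gray(c)>90)&(c[...,0].astype(int)>c[...,2]-5)
lab("top",(312,175,342,215),blue,.088,"fin")
lab("side",(284,218,310,234),lambda c:(gray(c)>95)&(c[...,0].astype(int)>c[...,2]-5),.088,"fin")
def openm(th,k):
    return lambda c: cv2.morphologyEx((gray(c)>th).astype(np.uint8),cv2.MORPH_OPEN,np.ones((k,k),np.uint8))
lab("top",(136,128,200,200),lambda c:cv2.morphologyEx((gray(c)>150).astype(np.uint8),cv2.MORPH_OPEN,np.ones((41,41),np.uint8)),.06,"cup")
lab("side",(225,140,270,172),lambda c:(gray(c)>135),.06,"cup")
lab("top",(130,120,210,212),lambda c:(gray(c)<75),.05,"case")
```

```text
top fin [array([ 520.5, -114.6]), array([19.5, 44.2]), np.float64(67.0)]
side fin [array([ 518.3, -117.6]), array([19. , 43.2]), np.float64(67.5)]
top cup [array([593.8, 203.7]), array([87.8, 48.7]), np.float64(12.2)]
side cup [array([586.1, 209.9]), array([79.2, 69. ]), np.float64(12.6)]
top case [array([581.8, 192.2]), array([159. , 163.8]), np.float64(12.1)]
```

```bash
cat >> h.py <<'E'
from scipy.spatial.transform import Rotation as Ro
def plan(p,yaw_y):
    s=get_state();q=s["orientation"];R=Ro.from_quat(np.r_[q[1:],q[0]]).as_matrix()
    a=np.radians(yaw_y);y=np.array([np.cos(a),np.sin(a),0]);z=np.array([0,0,-1.]);x=np.cross(y,z)
    T=np.c_[x,y,z]
    print("clock",s["clock"],"tcp",s["tcp_pos"].round(4),"gap",s["finger_gap"].round(4),"F",s["wrist_force"].round(1),"M",s["ft_torque"].round(2),"yaw_y",np.degrees(np.arctan2(R[1,1],R[0,1])).round(2),"z",R[:,2].round(4))
    print("rotvec deg",np.degrees(Ro.from_matrix(R.T@T).as_rotvec()).round(2),"then mm in target axes",((np.float64(p)-s["tcp_pos"])@T*1e3).round(1),"in current axes",((np.float64(p)-s["tcp_pos"])@R*1e3).round(1))
E
python3 - <<'E'
from h import *
plan([.5198,-.1155,.335],67.2)
print(onz("top",[(407,203),(280,104)],.088).round(3), onz("top",[(281,128)],0).round(3))
E
```

```text
Traceback (most recent call last):
  File "h.py", line 20, in plan
    print("clock",s["clock"],"tcp",s["tcp_pos"].round(4),"gap",s["finger_gap"].round(4),"F",s["wrist_force"].round(1),"M",s["ft_torque"].round(2),"yaw_y",np.degrees(np.arctan2(R[1,1],R[0,1])).round(2),"z",R[:,2].round(4))
                                                               ^^^^^^^^^^^^^^^^^^^^^
AttributeError: 'float' object has no attribute 'round'
```

```bash
sed -i 's/s\["finger_gap"\].round(4)/round(s["finger_gap"],4)/' h.py
python3 - <<'E'
from h import *
plan([.5198,-.1155,.335],67.2)
print(onz("top",[(407,203),(280,104)],.088).round(3), onz("top",[(281,128)],0).round(3))
E
```

```text
clock 0.1 tcp [0.2035 0.5376 0.4039] gap 0.0853 F [-0.5 -0.2 -0.2] M [0.03 0.01 0.01] yaw_y 69.27 z [-7.0e-04 -1.4e-03 -1.0e+00]
rotvec deg [-0.09 -0.01  2.07] then mm in target axes [-544.7 -479.5   68.9] in current axes [-527.1 -498.7   69.6]
[[ 0.502 -0.264  0.088]
 [ 0.694 -0.022  0.088]] [[ 0.67  -0.022  0.   ]]
```

```bash
python3 -m crank '[[0,0,0,0,0,2.07,1],[-45,-40,5,0,0,0,1],[-45,-40,5,0,0,0,1],[-45,-40,5,0,0,0,1],[-45,-40,5,0,0,0,1],[-45,-40,5,0,0,0,1],[-45,-40,5,0,0,0,1],[-45,-40,5,0,0,0,1]]' 40
python3 -m crank '[[-45,-40,5,0,0,0,1],[-45,-40,5,0,0,0,1],[-45,-40,5,0,0,0,1],[-45,-40,5,0,0,0,1],[-45,-40,5,0,0,0,1],[-5,0,9,0,0,0,1],[0,0,0,0,0,0,1],[0,0,0,0,0,0,1]]'
python3 - <<'E'
from h import *
plan([.5198,-.1155,.238],67.2)
cv2.imwrite("pics/s1.png",read_camera("side"))
E
```

```text
clock: 1.1
tcp_pos: [0.3858, 0.1558, 0.3698]
orientation: [0.0, 0.198, 0.98, 0.0]
wrist_force: [0.9, 0.2, -0.1]
finger_gap: 0.0854
clock: 2.1
tcp_pos: [0.5193, -0.1146, 0.3357]
orientation: [-0.0, 0.197, 0.98, 0.0]
wrist_force: [0.2, -0.7, 0.5]
finger_gap: 0.0853
clock 2.1 tcp [ 0.5193 -0.1146  0.3357] gap 0.0853 F [ 0.2 -0.7  0.5] M [-0.02 -0.03 -0.04] yaw_y 67.27 z [-8.e-04  6.e-04 -1.e+00]
rotvec deg [ 0.01 -0.06  0.07] then mm in target axes [-0.8 -0.7 97.7] in current axes [-0.9 -0.7 97.7]
```

View pics/s1.png

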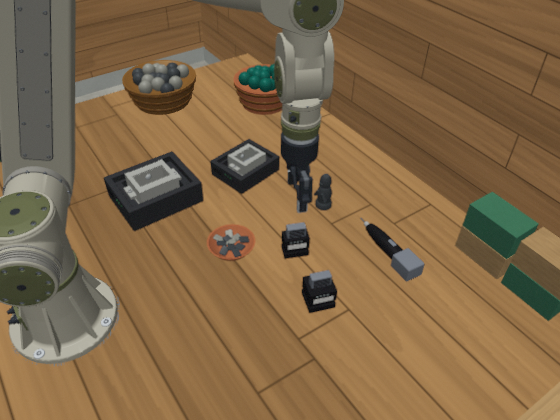

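The gripper stands open above the slim pack, with its tips near (303,205) px and the fin at (297,228). I'll descend and close.

```bash
python3 -m crank '[[-1,-1,40,0,0,0,1],[0,0,40,0,0,0,1],[0,0,17,0,0,0,1],[0,0,0,0,0,0,1],[0,0,0,0,0,0,0],[0,0,0,0,0,0,0],[0,0,0,0,0,0,0],[0,0,0,0,0,0,0]]' 40
python3 -m crank '[[0,0,0,0,0,0,0],[0,0,0,0,0,0,0],[0,0,0,0,0,0,0],[0,0,0,0,0,0,0],[0,0,0,0,0,0,0],[0,0,0,0,0,0,0],[0,0,0,0,0,0,0],[0,0,0,0,0,0,0]]' 60
python3 - <<'E'
from h import *
plan([.5198,-.1155,.365],67.2)
cv2.imwrite("pics/s2.png",read_camera("side")[120:300,220:400].repeat(3,0).repeat(3,1))
E
```

```text
clock: 3.15
tcp_pos: [0.5208, -0.1172, 0.2393]
orientation: [0.001, 0.198, 0.98, 0.0]
wrist_force: [-0.5, 2.0, 3.3]
finger_gap: 0.019
clock: 4.15
tcp_pos: [0.5208, -0.1172, 0.2393]
orientation: [0.001, 0.198, 0.98, 0.0]
wrist_force: [-0.9, 2.5, 5.5]
finger_gap: 0.0188
clock 4.15 tcp [ 0.5208 -0.1172  0.2393] gap 0.0188 F [-0.9  2.5  5.5] M [0.36 0.04 0.04] yaw_y 67.2 z [ 0.0012  0.     -1.    ]
rotvec deg [0.03 0.06 0.  ] then mm in target axes [   1.6    1.2 -125.7] in current axes [   1.4    1.3 -125.7]
```

View pics/s2.png

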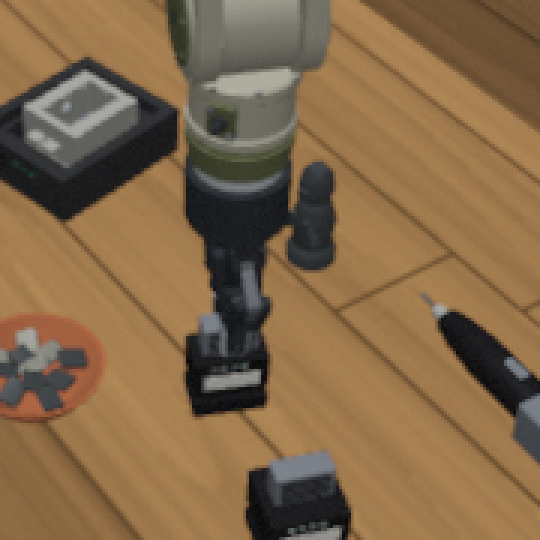

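Run:
```python
from h import *
im=read_camera("side"); cv2.imwrite("pics/s3.png",cv2.resize(im[195:265,265:325],None,fx=8,fy=8,interpolation=cv2.INTER_CUBIC))
```

```text
(no output)
```

View pics/s3.png

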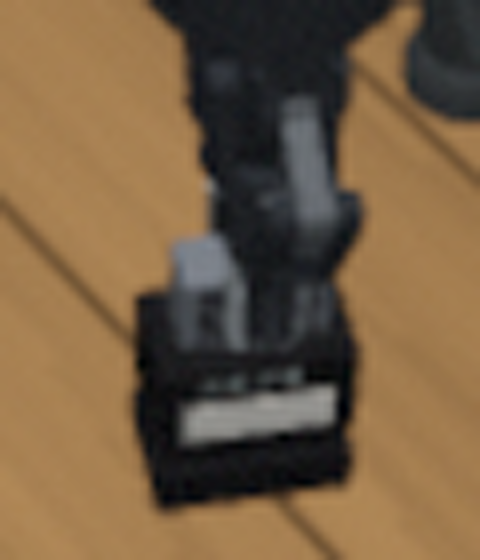

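The pads grip the fin near its middle (pad at about 265 px, fin from 170 to 335 px in the zoom). I'll lift.

```bash
python3 -m crank '[[0,0,-10,0,0,0,0],[0,0,-25,0,0,0,0],[0,0,-30,0,0,0,0],[0,0,-30,0,0,0,0],[0,0,-30,0,0,0,0],[0,0,-10,0,0,0,0],[0,0,0,0,0,0,0],[0,0,0,0,0,0,0]]'
python3 - <<'E'
from h import *
plan([.5885,.2118,.365],102.4)
im=read_camera("side"); cv2.imwrite("pics/s4.png",cv2.resize(im[100:280,230:410],None,fx=3,fy=3,interpolation=cv2.INTER_CUBIC))
E
```

```text
clock: 5.25
tcp_pos: [0.52, -0.1171, 0.3722]
orientation: [-0.001, 0.198, 0.98, 0.0]
wrist_force: [-0.3, 1.2, -2.8]
finger_gap: 0.0185
clock 5.25 tcp [ 0.52   -0.1171  0.3722] gap 0.0185 F [-0.3  1.2 -2.8] M [-0.03 -0.05  0.04] yaw_y 67.2 z [-0.0025  0.001  -1.    ]
rotvec deg [  0.04  -0.15 -35.2 ] then mm in target axes [-137.5  306.5    7.2] in current axes [ 64.3 329.7   7.3]
```

View pics/s4.png

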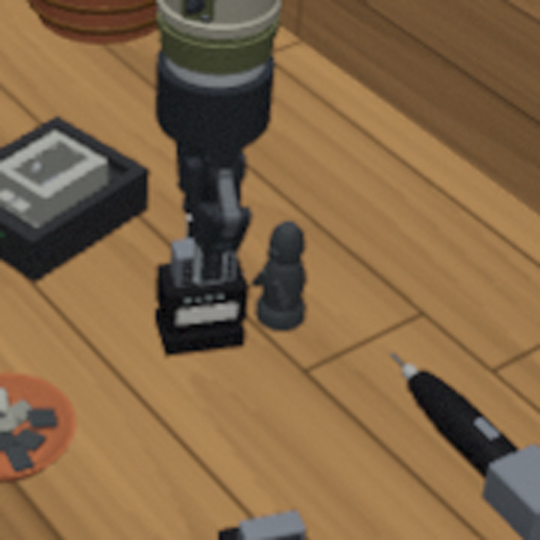

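The pack is lifted off the counter and hangs upright. I'll carry it to the charger and turn it.

```bash
python3 -m crank '[[4,20,0,0,0,0,0],[8,42,0,0,0,0,0],[10,50,0,0,0,0,0],[10,50,0,0,0,0,0],[10,50,0,0,0,0,0],[10,50,0,0,0,0,0],[8,42,0,0,0,0,0],[4,26,0,0,0,0,0]]'
python3 -m crank '[[0,0,0,0,0,-5.2,0],[0,0,0,0,0,-7,0],[0,0,0,0,0,-7,0],[0,0,0,0,0,-7,0],[0,0,0,0,0,-6,0],[0,0,0,0,0,-3,0],[0,0,0,0,0,0,0],[0,0,0,0,0,0,0]]'
python3 - <<'E'
from h import *
plan([.5885,.2118,.31],102.4)
im=read_camera("side"); cv2.imwrite("pics/s5.png",cv2.resize(im[60:210,180:330],None,fx=4,fy=4,interpolation=cv2.INTER_CUBIC))
E
```

```text
clock: 6.3
tcp_pos: [0.5892, 0.214, 0.372]
orientation: [-0.001, 0.197, 0.98, -0.0]
wrist_force: [-0.3, -0.4, -2.6]
finger_gap: 0.0189
clock: 7.3
tcp_pos: [0.5893, 0.2118, 0.3729]
orientation: [-0.001, -0.108, 0.994, -0.0]
wrist_force: [-0.1, 0.6, -2.7]
finger_gap: 0.0191
clock 7.3 tcp [0.5893 0.2118 0.3729] gap 0.0191 F [-0.1  0.6 -2.7] M [ 0.    0.02 -0.  ] yaw_y 102.35 z [-1.3e-03 -2.0e-04 -1.0e+00]
rotvec deg [ 0.   -0.07 -0.05] then mm in target axes [ 0.7  0.2 62.9] in current axes [ 0.7  0.2 62.9]
```

View pics/s5.png

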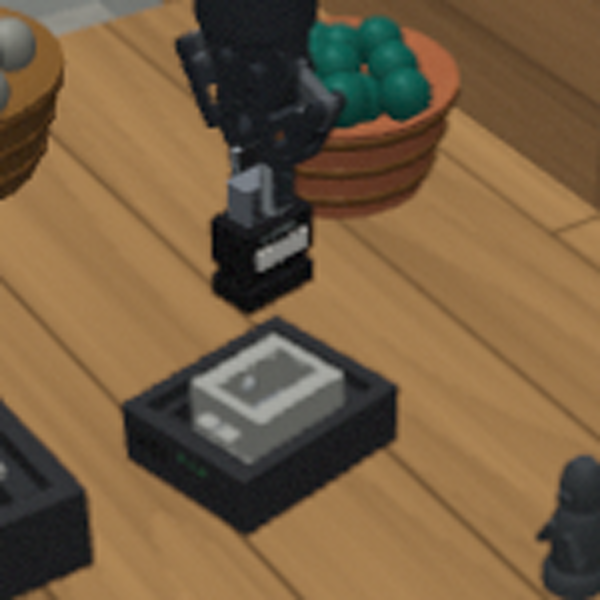

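```bash
python3 -m crank '[[0.7,0,20,0,0,0,0],[0,0,25,0,0,0,0],[0,0,17,0,0,0,0],[0,0,5,0,0,0,0],[0,0,0,0,0,0,0],[0,0,0,0,0,0,0],[0,0,0,0,0,0,0],[0,0,0,0,0,0,0]]'
python3 - <<'E'
from h import *
plan([.5885,.2118,.31],102.4)
im=read_camera("side");cv2.imwrite("pics/s6raw.png",im); cv2.imwrite("pics/s6.png",cv2.resize(im[115:190,205:285],None,fx=8,fy=8,interpolation=cv2.INTER_CUBIC)[:600])
E
```

```text
clock: 8.35
tcp_pos: [0.5888, 0.2117, 0.3073]
orientation: [0.0, -0.108, 0.994, 0.0]
wrist_force: [0.0, 0.1, -2.7]
finger_gap: 0.0189
clock 8.35 tcp [0.5888 0.2117 0.3073] gap 0.0189 F [ 0.   0.1 -2.7] M [-0.01 -0.06  0.04] yaw_y 102.4 z [ 1.e-03  3.e-04 -1.e+00]
rotvec deg [ 0.    0.06 -0.  ] then mm in target axes [ 0.3  0.2 -2.7] in current axes [ 0.3  0.2 -2.7]
```

View pics/s6.png

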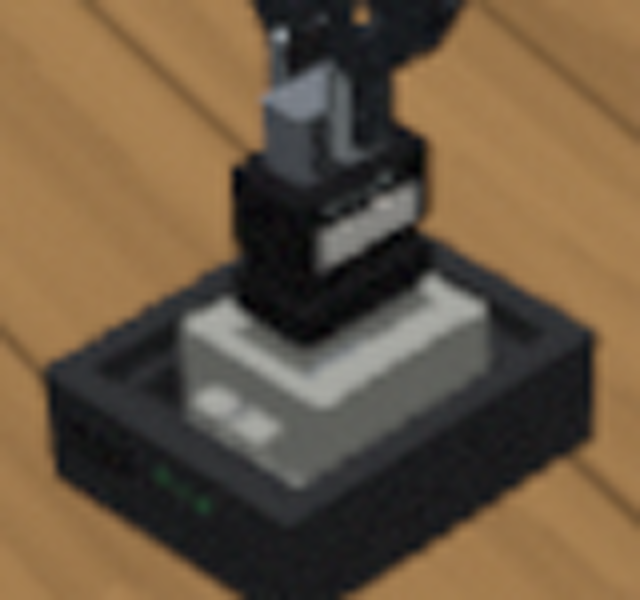

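Run:
```python
from h import *
o=(205,115)
foot=onz("side",crop([(308,342)],o,8),.068)[0]   # foot near corner (29,17)
pk=onz("side",crop([(318,380),(228,330),(452,300)],o,8),.06)
a=np.radians(12.4);x=np.array([np.cos(a),np.sin(a)]);y=np.array([-x[1],x[0]])
s=get_state()["tcp_pos"][:2]
print("pack ctr by foot",foot[:2]+.029*x+.017*y,"tcp",s)
print("pocket near corner ctr",pk[0,:2]+.031*x+.019*y)
cup=onz("side",crop([(322,408),(180,322),(490,303)],o,8),.06)
print("cup corner ctr",cup[0,:2]+.041*x+.035*y,cup[1,:2]+.041*x*-1*-1-.035*y, cup[2,:2]-.041*x+.035*y)
```

```text
pack ctr by foot [0.59040301 0.21602811] tcp [0.58876663 0.21169747]
pocket near corner ctr [0.58902423 0.20761106]
cup corner ctr [0.58850246 0.21150321] [0.58763346 0.21091066] [0.58772982 0.2125774 ]
```

Looking good; now I'll feel for the pocket.

```bash
python3 -m crank '[[0,0,2,0,0,0,0],[0,0,2,0,0,0,0],[0,0,2,0,0,0,0],[0,0,1,0,0,0,0],[0,0,1,0,0,0,0],[0,0,1,0,0,0,0],[0,0,1,0,0,0,0],[0,0,0,0,0,0,0]]'
python3 - <<'E'
from h import *
plan([.5885,.2118,.2613],102.4)
E
```

```text
clock: 9.4
tcp_pos: [0.5887, 0.2117, 0.2966]
orientation: [-0.0, -0.108, 0.994, 0.0]
wrist_force: [-0.9, 0.4, -2.4]
finger_gap: 0.0187
clock 9.4 tcp [0.5887 0.2117 0.2966] gap 0.0187 F [-0.9  0.4 -2.4] M [-0.   -0.01 -0.01] yaw_y 102.4 z [-1.e-04  0.e+00 -1.e+00]
rotvec deg [ 0.   -0.01  0.  ] then mm in target axes [ 0.1  0.2 35.3] in current axes [ 0.1  0.2 35.3]
```

```bash
python3 -m crank '[[0,0,1,0,0,0,0],[0,0,1,0,0,0,0],[0,0,1,0,0,0,0],[0,0,1,0,0,0,0],[0,0,0,0,0,0,0],[0,0,0,0,0,0,0],[0,0,0,0,0,0,0],[0,0,0,0,0,0,0]]'
python3 - <<'E'
from h import *
plan([.5885,.2118,.2613],102.4)
E
```

```text
clock: 10.4
tcp_pos: [0.5887, 0.2117, 0.2928]
orientation: [0.0, -0.108, 0.994, 0.0]
wrist_force: [0.3, -0.0, -2.9]
finger_gap: 0.0188
clock 10.4 tcp [0.5887 0.2117 0.2928] gap 0.0188 F [ 0.3 -0.  -2.9] M [-0.02 -0.01  0.04] yaw_y 102.4 z [ 1.e-04  1.e-04 -1.e+00]
rotvec deg [0.   0.01 0.  ] then mm in target axes [ 0.2  0.2 31.5] in current axes [ 0.2  0.2 31.5]
```

The foot is inside the pocket with no contact force. I'll go on to the ball.

```bash
python3 -m crank '[[0,0,1,0,0,0,0],[0,0,1,0,0,0,0],[0,0,1,0,0,0,0],[0,0,1,0,0,0,0],[0,0,1,0,0,0,0],[0,0,0,0,0,0,0],[0,0,0,0,0,0,0],[0,0,0,0,0,0,0]]'
python3 - <<'E'
from h import *
plan([.5885,.2118,.2613],102.4)
E
```

```text
clock: 11.4
tcp_pos: [0.5887, 0.2116, 0.2878]
orientation: [0.0, -0.108, 0.994, 0.0]
wrist_force: [0.3, -1.0, -2.6]
finger_gap: 0.0188
clock 11.4 tcp [0.5887 0.2116 0.2878] gap 0.0188 F [ 0.3 -1.  -2.6] M [-0.11 -0.04  0.01] yaw_y 102.4 z [ 2.e-04  1.e-04 -1.e+00]
rotvec deg [ 0.    0.01 -0.  ] then mm in target axes [ 0.2  0.2 26.5] in current axes [ 0.2  0.2 26.5]
```

```bash
python3 -m crank '[[0,0,1,0,0,0,0],[0,0,1,0,0,0,0],[0,0,1,0,0,0,0],[0,0,1,0,0,0,0],[0,0,0,0,0,0,0],[0,0,0,0,0,0,0],[0,0,0,0,0,0,0],[0,0,0,0,0,0,0]]'
python3 - <<'E'
from h import *
plan([.5885,.2118,.2613],102.4)
E
```

```text
clock: 12.4
tcp_pos: [0.589, 0.2114, 0.2836]
orientation: [0.0, -0.108, 0.994, -0.0]
wrist_force: [2.1, -5.0, -0.0]
finger_gap: 0.0191
clock 12.4 tcp [0.589  0.2114 0.2836] gap 0.0191 F [ 2.1 -5.  -0. ] M [-1.32 -0.62  0.06] yaw_y 102.38 z [ 6.e-04 -8.e-04 -1.e+00]
rotvec deg [-0.05  0.02 -0.02] then mm in target axes [ 0.4  0.5 22.3] in current axes [ 0.4  0.6 22.3]
```

```bash
python3 -m crank '[[0,0,1,0,0,0,0],[0,0,1,0,0,0,0],[0,0,1,0,0,0,0],[0,0,1,0,0,0,0],[0,0,0,0,0,0,0],[0,0,0,0,0,0,0],[0,0,0,0,0,0,0],[0,0,0,0,0,0,0]]'
python3 - <<'E'
from h import *
plan([.5885,.2118,.2613],102.4)
E
```

```text
clock: 13.4
tcp_pos: [0.5887, 0.2113, 0.2792]
orientation: [-0.0, -0.108, 0.994, -0.001]
wrist_force: [1.7, -4.5, -0.9]
finger_gap: 0.0189
clock 13.4 tcp [0.5887 0.2113 0.2792] gap 0.0189 F [ 1.7 -4.5 -0.9] M [-1.3  -0.47  0.12] yaw_y 102.38 z [-4.0e-04 -1.1e-03 -1.0e+00]
rotvec deg [-0.06 -0.04 -0.02] then mm in target axes [ 0.1  0.5 17.9] in current axes [ 0.1  0.5 17.9]
```

```bash
python3 -m crank '[[0,0,1,0,0,0,0],[0,0,1,0,0,0,0],[0,0,1,0,0,0,0],[0,0,1,0,0,0,0],[0,0,1,0,0,0,0],[0,0,1,0,0,0,0],[0,0,0,0,0,0,0],[0,0,0,0,0,0,0]]'
python3 -m crank '[[0,0,1,0,0,0,0],[0,0,1,0,0,0,0],[0,0,1,0,0,0,0],[0,0,1,0,0,0,0],[0,0,0,0,0,0,0],[0,0,0,0,0,0,0],[0,0,0,0,0,0,0],[0,0,0,0,0,0,0]]'
python3 - <<'E'
from h import *
plan([.5885,.2118,.2613],102.4)
E
```

```text
clock: 14.4
tcp_pos: [0.5885, 0.2113, 0.2728]
orientation: [-0.001, -0.108, 0.994, -0.001]
wrist_force: [2.6, -3.9, -2.8]
finger_gap: 0.019
clock: 15.4
tcp_pos: [0.5885, 0.2113, 0.2696]
orientation: [-0.0, -0.108, 0.994, -0.001]
wrist_force: [-0.1, -4.5, 2.4]
finger_gap: 0.0192
clock 15.4 tcp [0.5885 0.2113 0.2696] gap 0.0192 F [-0.1 -4.5  2.4] M [-1.44 -0.16  0.07] yaw_y 102.39 z [-6.0e-04 -1.2e-03 -1.0e+00]
rotvec deg [-0.06 -0.05 -0.01] then mm in target axes [-0.1  0.5  8.3] in current axes [-0.1  0.5  8.3]
```

```bash
python3 -m crank '[[0,0,1,0,0,0,0],[0,0,1,0,0,0,0],[0,0,1,0,0,0,0],[0,0,1,0,0,0,0],[0,0,1,0,0,0,0],[0,0,0,0,0,0,0],[0,0,0,0,0,0,0],[0,0,0,0,0,0,0]]'
python3 - <<'E'
from h import *
plan([.5885,.2118,.2613],102.4)
E
```

```text
clock: 16.4
tcp_pos: [0.5885, 0.2114, 0.2644]
orientation: [-0.0, -0.108, 0.994, -0.0]
wrist_force: [-0.1, -5.9, 1.4]
finger_gap: 0.019
clock 16.4 tcp [0.5885 0.2114 0.2644] gap 0.019 F [-0.1 -5.9  1.4] M [-1.54 -0.21  0.12] yaw_y 102.4 z [-7.e-04 -9.e-04 -1.e+00]
rotvec deg [-0.04 -0.05 -0.  ] then mm in target axes [-0.1  0.4  3.1] in current axes [-0.1  0.4  3.1]
```

```bash
python3 -m crank '[[0,0,1,0,0,0,0],[0,0,0,0,0,0,0],[0,0,1,0,0,0,0],[0,0,0,0,0,0,0],[0,0,0.5,0,0,0,0],[0,0,0,0,0,0,0],[0,0,0,0,0,0,0],[0,0,0,0,0,0,0]]'
python3 - <<'E'
from h import *
plan([.5885,.2118,.2613],102.4)
E
```

```text
clock: 17.4
tcp_pos: [0.5886, 0.2115, 0.2619]
orientation: [-0.0, -0.108, 0.994, -0.0]
wrist_force: [0.6, -5.5, 1.1]
finger_gap: 0.0187
clock 17.4 tcp [0.5886 0.2115 0.2619] gap 0.0187 F [ 0.6 -5.5  1.1] M [-1.48 -0.15  0.  ] yaw_y 102.38 z [-7.e-04 -6.e-04 -1.e+00]
rotvec deg [-0.02 -0.04 -0.02] then mm in target axes [-0.   0.3  0.6] in current axes [-0.   0.3  0.6]
```

```bash
python3 -m crank '[[0,0,0.4,0,0,0,0],[0,0,0,0,0,0,0],[0,0,0.4,0,0,0,0],[0,0,0,0,0,0,0],[0,0,0,0,0,0,0],[0,0,0,0,0,0,0],[0,0,0,0,0,0,0],[0,0,0,0,0,0,0]]'
python3 - <<'E'
from h import *
plan([.5885,.2118,.2613],102.4)
E
```

```text
clock: 18.4
tcp_pos: [0.5886, 0.2116, 0.2614]
orientation: [-0.0, -0.108, 0.994, -0.0]
wrist_force: [-0.9, -4.9, 2.0]
finger_gap: 0.019
clock 18.4 tcp [0.5886 0.2116 0.2614] gap 0.019 F [-0.9 -4.9  2. ] M [-1.46 -0.01  0.  ] yaw_y 102.39 z [-3.e-04 -1.e-04 -1.e+00]
rotvec deg [-0.   -0.02 -0.01] then mm in target axes [0.  0.2 0.1] in current axes [0.  0.2 0.1]
```

```bash
python3 -m crank '[[0,0,0.4,0,0,0,0],[0,0,0,0,0,0,0],[0,0,0.4,0,0,0,0],[0,0,0,0,0,0,0],[0,0,0,0,0,0,0],[0,0,0,0,0,0,0],[0,0,0,0,0,0,0],[0,0,0,0,0,0,0]]'
python3 - <<'E'
from h import *
plan([.5885,.2118,.2613],102.4)
E
```

```text
clock: 19.4
tcp_pos: [0.5885, 0.2116, 0.2613]
orientation: [0.0, -0.108, 0.994, -0.0]
wrist_force: [-0.4, -4.7, 6.6]
finger_gap: 0.0188
clock 19.4 tcp [0.5885 0.2116 0.2613] gap 0.0188 F [-0.4 -4.7  6.6] M [-1.47  0.27 -0.05] yaw_y 102.39 z [ 2.e-04 -1.e-04 -1.e+00]
rotvec deg [-0.01  0.01 -0.01] then mm in target axes [-0.   0.2 -0. ] in current axes [-0.   0.2 -0. ]
```

The pack stops at the predicted home height (0.2613) and the force is rising. I'll push a little more to be sure.

```bash
python3 -m crank '[[0,0,0.4,0,0,0,0],[0,0,0,0,0,0,0],[0,0,0.4,0,0,0,0],[0,0,0,0,0,0,0],[0,0,0,0,0,0,0],[0,0,0,0,0,0,0],[0,0,0,0,0,0,0],[0,0,0,0,0,0,0]]'
python3 - <<'E'
from h import *
plan([.5885,.2118,.2613],102.4)
E
```

```text
clock: 20.4
tcp_pos: [0.5885, 0.2117, 0.2613]
orientation: [0.0, -0.108, 0.994, -0.0]
wrist_force: [-2.5, -4.7, 10.1]
finger_gap: 0.0187
clock 20.4 tcp [0.5885 0.2117 0.2613] gap 0.0187 F [-2.5 -4.7 10.1] M [-1.57  0.61 -0.01] yaw_y 102.4 z [ 8.e-04  1.e-04 -1.e+00]
rotvec deg [-0.01  0.05 -0.  ] then mm in target axes [-0.   0.1 -0. ] in current axes [-0.   0.1 -0. ]
```

```bash
python3 -m crank '[[0,0,-0.7,0,0,0,0],[0,0,0,0,0,0,0.3],[0,0,0,0,0,0,0.5],[0,0,0,0,0,0,0.7],[0,0,0,0,0,0,1],[0,0,0,0,0,0,1],[0,0,0,0,0,0,1],[0,0,0,0,0,0,1]]'
python3 -m crank '[[0,0,-10,0,0,0,1],[0,0,-25,0,0,0,1],[0,0,-40,0,0,0,1],[0,0,-40,0,0,0,1],[0,0,-30,0,0,0,1],[0,-50,0,0,0,0,1],[0,-50,0,0,0,0,1],[0,-50,0,0,0,0,1]]'
python3 - <<'E'
from h import *
plan([.5885,.2118,.2613],102.4)
im=read_camera("side");t=read_camera("top");cv2.imwrite("pics/s7raw.png",im);cv2.imwrite("pics/t7.png",t); cv2.imwrite("pics/s7.png",cv2.resize(im[115:190,205:285],None,fx=8,fy=8,interpolation=cv2.INTER_CUBIC)[:600])
E
```

```text
clock: 21.4
tcp_pos: [0.5887, 0.2117, 0.2605]
orientation: [0.0, -0.108, 0.994, 0.0]
wrist_force: [0.8, -0.4, 0.2]
finger_gap: 0.0853
clock: 22.4
tcp_pos: [0.621, 0.0639, 0.4066]
orientation: [0.001, -0.108, 0.994, -0.0]
wrist_force: [0.2, -0.1, -1.0]
finger_gap: 0.0849
clock 22.4 tcp [0.621  0.0639 0.4066] gap 0.0849 F [ 0.2 -0.1 -1. ] M [-0.01  0.02  0.02] yaw_y 102.44 z [ 1.5e-03  1.0e-04 -1.0e+00]
rotvec deg [-0.02  0.09  0.04] then mm in target axes [ -0.  151.4 145.3] in current axes [1.000e-01 1.514e+02 1.453e+02]
```

View pics/s7.png

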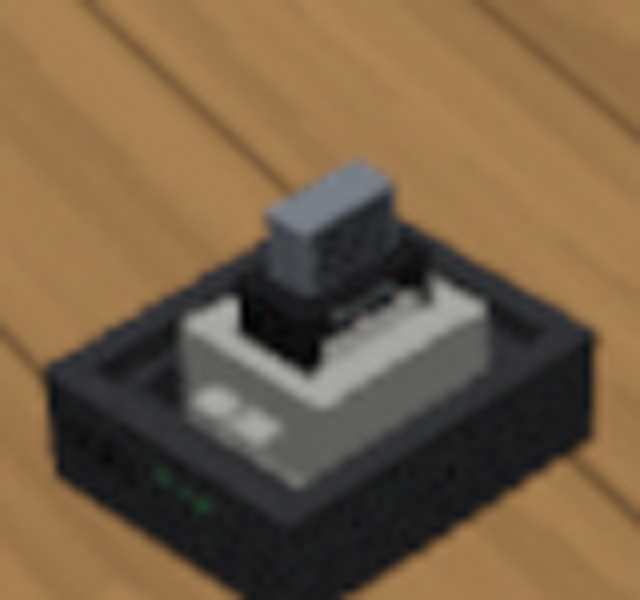

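View pics/t7.png

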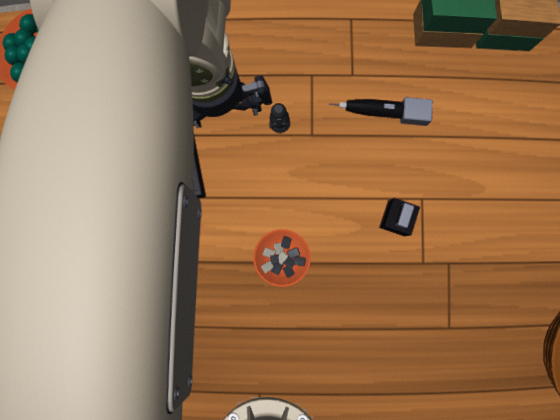

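```bash
python3 -m crank '[[0,0,0,0,0,0,1],[0,0,0,0,0,0,1],[0,0,0,0,0,0,1],[0,0,0,0,0,0,1],[0,0,0,0,0,0,1],[0,0,0,0,0,0,1],[0,0,0,0,0,0,1],[0,0,0,0,0,0,1]]'
python3 - <<'E'
from h import *
im=read_camera("side"); old=cv2.imread("pics/s7raw.png"); print("moved px",(cv2.absdiff(im,old).max(2)[125:175,230:265]>40).sum())
u=crop([(268,215),(355,162),(397,185),(313,237)],(205,115),8)
for z in(.11,.117): rep(str(z),onz("side",u,z))
c=onz("side",u,.11)
# body top near corner vs rim: body corner vertical edge
a=np.radians(12.4);x=np.array([np.cos(a),np.sin(a)]);y=np.array([-x[1],x[0]])
n=calibration("side");E=n["extrinsics"]
for z in(.082,.088,.092):
    P=np.array([*(np.array([.5870,.2112])+.030*x*-1-.018*y),z]);q=E[:3,:3]@P+E[:3,3];uv=cv2.projectPoints(q.reshape(1,1,3),np.zeros(3),np.zeros(3),np.array([[n["fx"],0,n["cx"]],[0,n["fy"],n["cy"]],[0,0,1]]),np.array([n["k1"],0,0,0,0]))[0].ravel()
    print(z,((uv-(205,115)+.5)*8-.5).round(0))
E
```

```text
clock: 23.5
tcp_pos: [0.6209, 0.0651, 0.4055]
orientation: [0.0, -0.108, 0.994, 0.0]
wrist_force: [0.7, 0.6, 0.5]
finger_gap: 0.0855
moved px 0
0.11 c [0.5862 0.2078] edges [42.  19.9 40.6 19.9] ang01 14.6
0.117 c [0.5812 0.1991] edges [41.6 19.7 40.2 19.8] ang01 14.6
0.082 [305. 322.]
0.088 [305. 307.]
0.092 [304. 297.]
```

Run:
```python
from workcell import *
print(hand_in())
```

```text
the job is handed in; nothing more can be done
None
```

The slim pack is on charge in the smaller charger: it went down past the ball to the bottom of the pocket and stayed there when I let go. I handed the job in at about 23.5 s.

- **Insertion:** I gripped the pack by its fin and lowered it in small steps. The pocket was where the cameras put it, so the foot never caught on the rim. The pack stopped at the expected home height. I then pushed until the wrist read 10 N upward, about 13 N of push with the pack's weight, well under the 30 N limit.
- **Checks after release:**
  - The fin top had dropped about 46 mm in the side picture since hovering. That puts the foot about 22 mm above the counter, which is home.
  - A second picture a second later showed no movement.
  - The thick pack, engraver and stone figure looked unmoved in the last top view.
- **What fell short:**
  - I felt no distinct click; that it snapped in is inferred from its height and from it not rising.
  - A rough sighting of the foot just before insertion was 4–8 mm off the other measurements. I set it aside and relied on feel.
  - The arm hid the charger from the top camera at the end, so the final check of the pack rests on the side view alone.

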